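Load the slide scanner's shuttle from the pile of slide trays

TASK

Load the slide scanner: pull its shuttle out to the loading stop, then lift the waiting slide trays off the pile, fetch the lone tray too if there is one, and slide each of them, slide side up, under the lips of a free bay of the shuttle until it is fully home against the back. When every tray is in, push the shuttle all the way back under the scan bridge to its other stop. Leave the bottle, the glass dish and the needle where they are.

Things in the scene. Friction and masses are not known exactly. Their poses are not given: they have to be found in the camera images.
- tray_a: slide tray of grey plastic, a flat slab 104 mm long (its x), 46 mm wide (its y), 16 mm thick, about 120 g, carrying one glass slide fixed in a shallow pocket in its top; origin: centre of its underside, z up; either end may go first into a bay. Always present, lying on the table as the bottom of the pile
- tray_b: slide tray of grey plastic, a flat slab 104 mm long (its x), 46 mm wide (its y), 16 mm thick, about 120 g, carrying one glass slide fixed in a shallow pocket in its top; origin: centre of its underside, z up; either end may go first into a bay. Always present, lying on tray_a; trays in the pile are at most a few mm and a few degrees askew of each other
- tray_c: slide tray of grey plastic, a flat slab 104 mm long (its x), 46 mm wide (its y), 16 mm thick, about 120 g, carrying one glass slide fixed in a shallow pocket in its top; origin: centre of its underside, z up; either end may go first into a bay. Not always present; if so it lies on tray_b as the top of the pile
- tray_d: slide tray of grey plastic, a flat slab 104 mm long (its x), 46 mm wide (its y), 16 mm thick, about 120 g, carrying one glass slide fixed in a shallow pocket in its top; origin: centre of its underside, z up; either end may go first into a bay. Not always present; if so it lies alone on the table
- scanner: slide scanner fixed to the table: grey bed 150 mm by 530 mm, 14 mm high, carrying the shuttle; origin on the table under the middle of the shuttle when that is at its loading stop; x: the way trays go in (away from the robot), y: the way the shuttle is pulled out (robot's left). A white housing 170 mm high stands at its far right end (y = -0.54 to -0.38)
- bridge (a point): middle of the top of the white scan bridge that crosses the scanner's bed at its y = -0.285 to -0.215; beam 130 to 180 mm above the table, legs at x = +-0.09 to 0.14; fixed
- shuttle (a joint): travel of the shuttle along the scanner's y: 0 = fully home at the stop under the scan bridge, 0.14 m = fully out at the loading stop; slides against about 4 N of friction plus light damping and stays where it is left
- shuttle_deck (a point): moves with the aluminium shuttle: middle of its bay floors, 30 mm above the table; axes as the scanner's. Four equal bays side by side, centred at y = -0.087, -0.029, 0.029, 0.087 m from here, each 49 mm wide and 104 mm deep, open to the robot, back stop at x = +0.052. A tray that is home has its origin at x = 0, z = 0, its near end flush with the mouth
- shuttle_mouth (a point): middle of the plane of the bays' mouths, at floor height, at x = -0.052 of shuttle_deck. Walls between bays: 9 mm thick, 19 mm high above the floor, round noses at this plane. From 18 mm inside, dark lips 3 mm thick reach 3 mm over each long edge of a tray, their undersides 19 mm above the floor. The floor runs on 15 mm in front of this plane as a porch
- shuttle_handle (a point): top centre of the shuttle's black upright handle, at y = +0.175 from shuttle_deck, 80 mm above the table; 44 mm clear of the nearest bay wall's lip: 14 mm thick along y, 44 mm wide along x, 50 mm tall; to be gripped from above or pushed
- bottle: bystander: clear plastic bottle with red cap, 60 mm across, 170 mm tall; origin at the centre of its underside
- dish: bystander: covered glass dish, 90 mm across, 16.5 mm high; origin at the centre of its underside
- needle: bystander: mounted needle with a wooden handle, 155 mm long along its y, 24 mm thick; origin on its underside at the middle of the handle

How it is judged:
By the outcome, as a careful person would: the job done as asked, in the order asked, and still so for the second after the job is handed in, with the robot touching nothing.
Of tray_c, tray_d only 1 to 2 are there at a start; the rules pass over those that are not, and their reading is None.
At some moment in a run one of tray_d may be knocked a few centimetres aside while the robot is not near it.
Once in a run the grip may slacken for a moment while it holds something.
It also fails if it takes over 210 s, if anything falls off the work surface, if the arm or the gripper's body presses on something with over 40 N, if the wrist force passes 120 N, or if a joint passes its speed limit or range.

ROBOT

A 7-joint arm with a two-finger parallel gripper is mounted at the origin on the work surface. World frame = base frame: x ahead of the robot, y to its left, z up, the work surface at z = 0. Lengths are in mm, angles in rad, forces in N, time in s.
With the tool pointing down it reaches from about 400 to 875 mm from the base axis. Payload 4.4 kg.
Tool frame: the origin (TCP) lies midway between the tips of the shut fingers; the grasp point (between the pads) lies 19 mm behind it; z points along the fingers, y is the line along which they close (so a half turn about z gives the same grasp; the last joint's range is limited). The gripper opens to 85 mm and grips with 20 to 120 N. Pads are 22 mm wide; open, the fingers measure 114 mm over their backs; the gripper's body (76 mm by 85 mm) begins 54 mm behind the grasp point. The pads swing forward as they close: fully open they stand 13 mm farther back than shut.
Start: joints at [1.155, 0.628, 0.038, 1.517, -0.027, 0.996, -0.02], TCP at [222.789, -610.641, 231.313] pointing down, gripper open.
Joint ranges: [-3.06, 3.06], [-0.37, 2.12], [-1.25, 1.32], [0.18, 2.47], [-1.1, 4.24], [0.23, 1.98], [-2.94, 2.94]. Speed limits (rad/s): [2.57, 2.57, 3.14, 3.14, 3.14, 3.14, 3.14].

INTERFACE

Orientations are given as [roll, pitch, yaw] about the fixed x, y, z axes, in that order (R = Rz(yaw) Ry(pitch) Rx(roll)).
In Python, from cell import ctrl gives the robot as it stands.
- The arm moves only by the shell command python3 -m crank 'ROWS' [OPENING]. ROWS is JSON, a list that holds one entry, the list of rows, each a list of 4 numbers: the shift along the tool's x, y, z normalised to -1 to 1, where 1 is 2.5 cm, then the turn about the tool's z normalised to -1 to 1, where 1 is 0.08 rad. In form: [[[dx, dy, dz, turn], ...]]. A call has 1 to 12 rows; each row shifts and turns the commanded pose from where the row before left it, along the tool's axes as they then stand; what a row does not reach is not made up. A row lasts 1/12 s, in which the tool goes at most 41.7 mm and 7.16 degrees, less where a joint would pass 70% of its speed; a pose out of reach is approached as far as the arm can. A call with a number of a shift or a turn outside -1 to 1 is refused whole. A call with a gripper value outside its range is refused whole. OPENING is the closure, from -1 (fully open) to 1 (shut), set as the call begins (- or left out, the last holds). The fingers move at their own pace and stop on an object; the grip force is fixed at half the most. Time passes only in rows, so rows that do not move let the fingers close. It gives the time, the measured TCP pose, the force, the opening and the grip force at its end, in the units of the state.
- ctrl.read_state(): the state, without advancing time (a new reading comes with each control period).
- ctrl.get_image(name): name is "scene" or "top" or "wrist"; returns a dict with "img" (420x560x3 uint8, red, green, blue), "intrinsics" (3x3 intrinsics, pixels), "extrinsics" (4x4, takes a point from camera to world coordinates). Camera axes: x right, y up, looking along -z (the intrinsics and any distortion apply to the point x, -y, -z); pixel columns grow to the right and rows downward; lengths in mm; the calibration is good to about 2 mm. A picture is of the moment at which its call begins. There is no depth.
- ctrl.finish_job(): hands the job in; it is judged then, once.
Trained networks look in the newest picture that a camera, given by its name, has taken for a name from the list of things; names that differ only in an ending like _2 or _b are one class to them, and where a whole thing is asked for, a point or a joint stands for the part that bears it (a point fixed in the world has none). Each returns a list of dicts, best first, with "confidence" (0 to 1); they miss things now and then, are a little off and sometimes report something else, mostly with a low value. They report only what shows in the picture. A call takes as long as a camera call.
- ctrl.find_in(camera, target): "position" ([row, column] in pixels, amid what is visible of it).
- ctrl.trace(camera, target): "mask" (420x560 bool, what is visible of it) and "position" ([row, column] in pixels, amid what is visible of it).
- ctrl.place_of(camera, target): "position" ([row, column] in pixels: a listed point, or the origin of a listed thing).
The state is a dict: "clock": time; "qpos": joint angles; "qd": joint speeds; "tau": joint torques, N m; "eef_pos": TCP position; "tool_rot": TCP orientation; "force": force on the tool from outside, world axes, zero at the start; "torque": the same for the moment, N m; "width": finger opening in mm; "gripper_force": force on a finger pad.
Only numpy, scipy, OpenCV 4.12 (cv2) and the standard library are available. Lean on these libraries where they do the work, as an engineer would, in place of code of your own. Each camera call takes 0.05 s, during which the arm holds its last target. There are 200 camera calls.

## Working session

There is one attempt and no reset: what is moved stays moved. The work goes in short steps, Python scripts to look and compute and a shell command to move; the robot and the scene stay as the last step left them, time stands still between calls to the robot, and variables do not carry over. Pictures are saved under pics/ and viewed, at most 14 in all, crops included, and the job is handed in when it is done.

```bash
mkdir -p pics; ls; cat > h.py <<'E'
import numpy as np, cv2
from cell import ctrl
def ray(c,p):
    K=np.array(c["intrinsics"]);E=np.array(c["extrinsics"])
    r,q=p; d=np.array([(q-K[0,2])/K[0,0],-(r-K[1,2])/K[1,1],-1.])
    return E[:3,3],E[:3,:3]@d
def onz(c,p,z):
    o,d=ray(c,p); return o+d*(z-o[2])/d[2]
def proj(c,X):
    K=np.array(c["intrinsics"]);E=np.array(c["extrinsics"])
    v=E[:3,:3].T@(np.array(X)-E[:3,3]); v=np.array([v[0],-v[1],-v[2]])
    u=K@v; return u[1]/u[2],u[0]/u[2]
def save(c,n): cv2.imwrite("pics/"+n,c["img"][:,:,::-1])
E
python3 - <<'E'
from h import *
for n in("scene","top"):
    c=ctrl.get_image(n); save(c,n+"0.png"); print(n,np.round(c["intrinsics"],1).tolist(),np.round(c["extrinsics"],3).tolist(), [k for k in c])
    for t,z in(("shuttle_deck",30),("shuttle_mouth",30),("shuttle_handle",80),("scanner",0),("bridge",180),("tray_a",0),("bottle",0),("dish",0),("needle",0)):
        for r in ctrl.place_of(n,t): print(t,round(r["confidence"],2),np.round(r["position"],1),np.round(onz(c,r["position"],z),0)[:2])
s=ctrl.read_state(); print({k:np.round(v,3).tolist() for k,v in s.items()})
E
```

```text
pics
scene [[475.5, 0.0, 284.2], [0.0, 475.5, 207.2], [0.0, 0.0, 1.0]] [[-0.857, -0.341, 0.387, 1052.157], [0.516, -0.549, 0.658, 750.955], [-0.012, 0.763, 0.646, 857.519], [0.0, 0.0, 0.0, 1.0]] ['img', 'intrinsics', 'extrinsics']
shuttle_deck 0.75 [182.1 224.2] [ 646. -279.]
shuttle_mouth 0.84 [179.2 241.4] [ 598. -265.]
shuttle_mouth 0.56 [234.9 354.8] [462.  94.]
shuttle_handle 0.84 [203.  247.4] [ 658. -105.]
scanner 0.63 [211.4 246.2] [ 638. -162.]
bridge 0.77 [115.1 205.8] [ 627. -408.]
bridge 0.64 [333.8 395.2] [658. 440.]
tray_a 0.68 [330.3 394.2] [549. 349.]
tray_a 0.61 [286.2 338.6] [578. 189.]
tray_a 0.45 [334.4 390.9] [562. 353.]
bottle 0.67 [292.7 254.6] [754. 103.]
bottle 0.47 [179.1 226.5] [ 619. -326.]
dish 0.65 [334.8 304.1] [719. 258.]
dish 0.17 [204.2 249.6] [ 615. -185.]
needle 0.55 [234.5 353.2] [443.  67.]
top [[430.5, 0.0, 273.4], [0.0, 430.5, 212.1], [0.0, 0.0, 1.0]] [[0.029, 0.997, -0.076, 502.954], [-1.0, 0.029, 0.004, -29.933], [0.007, 0.076, 0.997, 1161.868], [0.0, 0.0, 0.0, 1.0]] ['img', 'intrinsics', 'extrinsics']
shuttle_deck 0.59 [197.2 366.6] [ 636. -
[... 204 characters left out ...]
.  437.3] [ 631. -410.]
bridge 0.36 [196.5 367. ] [ 620. -248.]
tray_a 0.96 [221.  128.5] [556. 355.]
tray_a 0.76 [217.5 192.9] [571. 182.]
tray_a 0.41 [218.1 127.3] [564. 359.]
bottle 0.86 [152.4 223.9] [752. 105.]
dish 0.88 [164.3 167.7] [714. 257.]
dish 0.45 [194.4 435.2] [ 653. -474.]
needle 0.59 [269.8 232.6] [434.  70.]
{'clock': 1.0, 'qpos': [1.155, 0.628, 0.038, 1.517, -0.027, 0.996, -0.02], 'qd': [-0.002, -0.001, 0.001, -0.0, 0.002, 0.002, -0.0], 'tau': [0.0, -56.328, 1.226, -19.378, 0.011, 0.002, 0.0], 'eef_pos': [222.807, -610.649, 231.354], 'tool_rot': [3.142, -0.0, 0.35], 'force': [-0.197, -0.057, -0.156], 'torque': [-0.003, -0.042, -0.019], 'gripper_force': 0.0, 'width': 85.62}
```

View pics/top0.png

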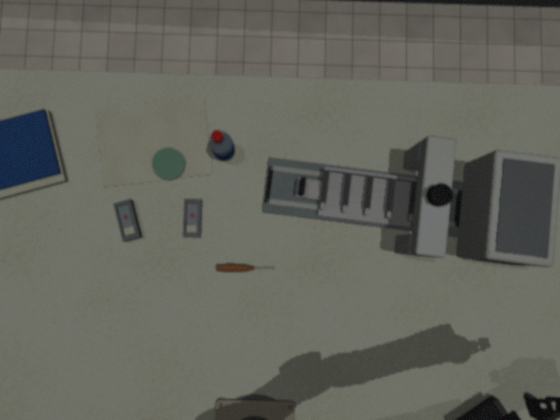

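View pics/scene0.png

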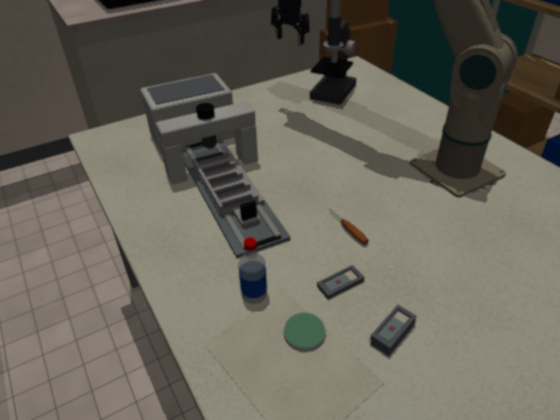

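The top view shows the pile at about (row 220, col 128), the lone tray at (217, 193), the shuttle handle at (184, 300) and the bays at cols 325–410. The fourth bay is partly hidden by the bridge. In the scene view the pile is at (328, 393), taller than the lone tray at (282, 340).

```bash
python3 -m crank '[[[0,0,-0.2,0.92],[0,0,-0.2,0.92],[0,0,-0.2,0.92],[0,0,-0.2,0.92],[0,0,-0.2,0.92],[0,0,-0.2,0.9]]]' -1
python3 -m crank '[[[0.62,-0.9,0,0],[0.62,-0.9,0,0],[0.62,-0.9,0,0],[0.62,-0.9,0,0],[0.62,-0.9,0,0],[0.62,-0.9,0,0],[0.62,-0.9,0,0],[0.62,-0.9,0,0],[0.62,-0.9,0,0],[0.62,-0.9,0,0],[0.62,-0.9,0,0],[0.62,-0.9,0,0]]]'
python3 -m crank '[[[0.5,-0.9,0,0],[0.5,-0.9,0,0],[0.5,-0.9,0,0],[0.5,-0.9,0,0],[0.5,-0.9,0,0],[0.5,-0.9,0,0],[0.5,-0.9,0,0],[0.5,-0.9,0,0],[0.5,-0.9,0,0],[0.5,-0.9,0,0],[0,0,0,0],[0,0,0,0]]]' 0.2
python3 - <<'E'
from h import *
c=ctrl.get_image("wrist"); save(c,"w1.png"); print(np.round(c["intrinsics"],1).tolist(),np.round(c["extrinsics"],3).tolist())
for t,z in(("shuttle_deck",30),("shuttle_mouth",30),("shuttle_handle",80)):
    for r in ctrl.place_of("wrist",t): print(t,round(r["confidence"],2),np.round(r["position"],1),np.round(onz(c,r["position"],z),1)[:2])
E
```

```text
clock: 1.5
eef_pos: [222.8, -610.6, 261.6]
tool_rot: [-3.142, -0.0, -0.094]
force: [0.4, -0.7, 0.0]
width: 85.5
gripper_force: 0.0
clock: 2.5
eef_pos: [433.1, -357.4, 261.5]
tool_rot: [3.141, -0.0, -0.09]
force: [0.1, 0.1, -0.5]
width: 85.3
gripper_force: 0.0
clock: 3.5
eef_pos: [577.9, -143.7, 261.1]
tool_rot: [-3.141, -0.0, -0.086]
force: [-0.2, -0.6, -1.2]
width: 34.2
gripper_force: 0.0
[[308.7, 0.0, 275.5], [0.0, 308.7, 216.2], [0.0, 0.0, 1.0]] [[-0.086, 0.961, 0.262, 643.108], [-0.996, -0.083, -0.024, -150.471], [-0.001, -0.264, 0.965, 404.384], [0.0, 0.0, 0.0, 1.0]]
shuttle_deck 0.95 [124.  388.1] [ 640.7 -281.2]
shuttle_mouth 0.96 [169.9 380.7] [ 588.1 -272.9]
shuttle_handle 0.63 [122.  229.6] [ 656.6 -105. ]
```

View pics/w1.png

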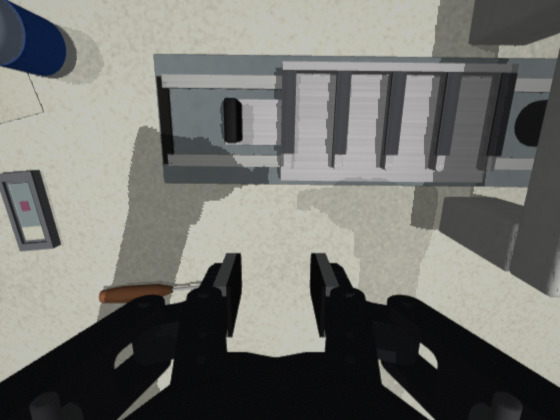

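Wrist view: all four bays are empty (cols 290–510), the handle is at (122, 232), and the shuttle is aligned with the tool to within about 0.005 rad.

```bash
python3 -m crank '[[[0.75,-0.46,0,0.01],[0.75,-0.46,0,0.01],[0.75,-0.46,0,0.01],[0.75,-0.46,0,0.01],[0,0,0.9,0],[0,0,0.9,0],[0,0,0.9,0],[0,0,0.9,0],[0,0,0.9,0],[0,0,0.9,0],[0,0,0.9,0],[0,0,0.8,0]]]' 0.2
python3 -m crank '[[[0,0,0.5,0],[0,0,0.5,0],[0,0,0.3,0],[0,0,0,0]]]'
python3 -m crank '[[[0,0,0,0],[0,0,0,0],[0,0,0,0],[0,0,0,0],[0,0,0,0],[0,0,0,0]]]' 1
```

```text
clock: 4.7
eef_pos: [655.2, -108.3, 82.6]
tool_rot: [3.141, 0.001, -0.095]
force: [0.1, 0.7, -0.0]
width: 34.3
gripper_force: 0.0
clock: 5.03
eef_pos: [655.1, -107.0, 50.0]
tool_rot: [-3.142, 0.002, -0.094]
force: [-0.2, -0.4, -0.5]
width: 34.2
gripper_force: 0.0
clock: 5.53
eef_pos: [656.7, -106.3, 52.3]
tool_rot: [-3.141, -0.002, -0.093]
force: [-1.3, 1.8, 5.0]
width: 12.9
gripper_force: 60.0
```

```bash
python3 -m crank '[[[0,-0.45,0,0],[0,-0.45,0,0],[0,-0.45,0,0],[0,-0.45,0,0],[0,-0.45,0,0],[0,-0.45,0,0],[0,-0.45,0,0],[0,-0.45,0,0],[0,-0.45,0,0],[0,-0.45,0,0],[0,-0.45,0,0],[0,0,0,0]]]' 
python3 -m crank '[[[0,-0.2,0,0],[0,-0.2,0,0],[0,-0.15,0,0],[0,-0.1,0,0],[0,-0.1,0,0],[0,0,0,0],[0,0,0,0]]]'
```

```text
clock: 6.53
eef_pos: [668.7, 16.1, 52.3]
tool_rot: [3.139, -0.003, -0.093]
force: [0.2, -1.3, 4.5]
width: 12.8
gripper_force: 61.3
clock: 7.12
eef_pos: [668.6, 16.1, 52.3]
tool_rot: [3.12, -0.001, -0.103]
force: [-3.7, -29.0, 7.9]
width: 13.1
gripper_force: 64.2
```

```bash
python3 -m crank '[[[0,0.35,0,0],[0,0.2,0,0],[0,0,0,0]]]'
python3 -m crank '[[[0,0,0,0],[0,0,0,0],[0,0,0,0],[0,0,0,0]]]' 0.2
python3 -m crank '[[[0,0,-0.9,0],[0,0,-0.9,0],[0,0,-0.9,0],[0,0,-0.9,0],[0,0,-0.9,0],[0,0,-0.9,0],[-1,0.5,-0.9,0],[-1,0.5,-0.9,0],[-1,0.5,-0.5,0],[-1,0.5,0,0],[-0.5,0.5,0,0],[0,0,0,0]]]' -1
python3 - <<'E'
from h import *
for n in("wrist","top"):
    c=ctrl.get_image(n); save(c,n+"2.png"); print(np.round(c["extrinsics"],3).tolist())
    for t,z in(("shuttle_deck",30),("shuttle_mouth",30),("shuttle_handle",80)):
        for r in ctrl.place_of(n,t)[:1]: print(t,round(r["confidence"],2),np.round(r["position"],1),np.round(onz(c,r["position"],z),1)[:2])
E
```

```text
clock: 7.37
eef_pos: [668.7, 16.1, 52.3]
tool_rot: [3.137, -0.002, -0.097]
force: [-1.0, -7.2, 5.8]
width: 12.9
gripper_force: 61.3
clock: 7.7
eef_pos: [667.9, 22.6, 51.1]
tool_rot: [-3.141, 0.0, -0.092]
force: [0.4, -0.7, 0.1]
width: 34.2
gripper_force: 0.0
clock: 8.7
eef_pos: [546.8, -32.6, 244.5]
tool_rot: [3.14, 0.002, -0.096]
force: [-0.9, -1.4, -0.2]
width: 85.5
gripper_force: 0.0
[[-0.095, 0.96, 0.264, 612.316], [-0.995, -0.092, -0.024, -39.741], [0.001, -0.265, 0.964, 387.583], [0.0, 0.0, 0.0, 1.0]]
shuttle_mouth 0.97 [134.5 378.8] [ 597.7 -155. ]
shuttle_handle 0.78 [ 73.7 210.7] [668.6  14.2]
[[0.029, 0.997, -0.076, 502.954], [-1.0, 0.029, 0.004, -29.933], [0.007, 0.076, 0.997, 1161.868], [0.0, 0.0, 0.0, 1.0]]
shuttle_deck 0.89 [193.  323.9] [ 644.3 -166.9]
shuttle_mouth 0.78 [206.5 321.1] [ 608.2 -160.2]
shuttle_handle 0.71 [178.  253.3] [671.   18.9]
```

View pics/wrist2.png

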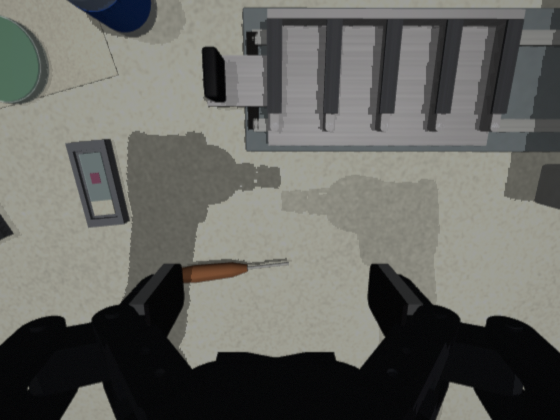

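Wrist view: the shuttle is at its loading stop with the bays empty, and the lone tray is at (183, 98). I'll fit the bed edge for yaw, then go look at the pile.

```bash
python3 - <<'E'
from h import *
im=cv2.imread("pics/wrist2.png",0).astype(float)
K=np.array([[308.7,0,275.5],[0,308.7,216.2],[0,0,1]])
E=np.array([[-0.095,0.96,0.264,612.316],[-0.995,-0.092,-0.024,-39.741],[0.001,-0.265,0.964,387.583],[0,0,0,1]])
c=dict(intrinsics=K,extrinsics=E)
P=[]
for q in range(255,490,5):
    g=np.diff(cv2.GaussianBlur(im,(5,5),1)[142:162,q]); k=np.argmax(g); P.append(onz(c,(142+k+.5,q),0)[:2])
P=np.array(P); l=cv2.fitLine(P.astype(np.float32),cv2.DIST_HUBER,0,.01,.01).ravel(); print("bed near edge",l, "yaw",np.arctan2(-l[0]*np.sign(l[1]),abs(l[1])))
E
python3 -m crank '[[[-0.21,-0.93,0,0],[-0.21,-0.93,0,0],[-0.21,-0.93,0,0],[-0.21,-0.93,0,0],[-0.21,-0.93,0,0],[-0.21,-0.93,0,0],[-0.21,-0.93,0,0],[-0.21,-0.93,0,0],[-0.21,-0.93,0,0],[-0.21,-0.93,0,0],[-0.21,-0.93,0,0],[-0.21,-0.93,0,0]]]' 
python3 -m crank '[[[-0.21,-0.93,0,0],[-0.21,-0.93,0,0],[-0.21,-0.93,0,0],[-0.21,-0.93,0,0],[0,0,0,0],[0,0,0,0]]]' 
cat > tr.py <<'E'
from h import *
import sys
def trays(cam,z,save_as=None):
    c=ctrl.get_image(cam)
    if save_as: save(c,save_as)
    for r in ctrl.trace(cam,"tray_a"):
        m=r["mask"].astype(np.uint8); k=cv2.findContours(m,0,2)[0]
        if not k: continue
        k=max(k,key=cv2.contourArea)[:,0]
        P=np.array([onz(c,(p[1],p[0]),z)[:2] for p in k],np.float32)
        print(round(r["confidence"],2),np.round(r["position"],1),"rect@z",z,[np.round(v,1) for v in cv2.minAreaRect(P)])
    return c
if __name__=="__main__":
    trays(sys.argv[1],float(sys.argv[2]),sys.argv[3] if len(sys.argv)>3 else None)
E
python3 tr.py wrist 48 w3.png
```

```text
bed near edge [ 9.5106602e-02  9.9546707e-01  5.7526758e+02 -1.7586555e+02] yaw -0.09525057
clock: 10.1
eef_pos: [513.3, 255.0, 243.6]
tool_rot: [3.141, 0.0, -0.093]
force: [1.0, 0.5, -0.7]
width: 85.4
gripper_force: 0.0
clock: 10.6
eef_pos: [500.4, 350.1, 243.2]
tool_rot: [-3.141, 0.001, -0.09]
force: [-0.0, -0.9, -0.2]
width: 85.6
gripper_force: 0.0
0.88 [136.2 266.6] rect@z 48.0 [array([559.6, 351.8]), array([101.2,  44.9]), np.float64(17.2)]
0.88 [111.7 412.9] rect@z 48.0 [array([570.3, 198.8]), array([95.4, 48.1]), np.float64(0.5)]
```

View pics/w3.png

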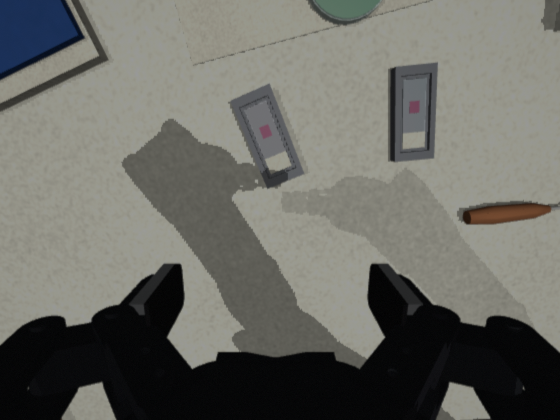

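The pile's top tray is at (136, 266), yawed about 17° with its red dot at (131, 265). The lone tray is at (112, 413). The height (2 or 3 trays) is unclear, so I'll triangulate the red dots.

```bash
cat > red.py <<'E'
from h import *
def reds(c,box=None):
    h=cv2.cvtColor(c["img"],cv2.COLOR_RGB2HSV); m=(((h[...,0]>160)|(h[...,0]<6))&(h[...,1]>70)&(h[...,2]>60)).astype(np.uint8)
    n,_,s,ce=cv2.connectedComponentsWithStats(m)
    return [(round(float(ce[i][1]),1),round(float(ce[i][0]),1),int(s[i][4])) for i in range(1,n) if s[i][4]>=4]
E
python3 - <<'E'
from red import *
C={}
for n in("wrist","scene","top"):
    C[n]=ctrl.get_image(n); print(n,reds(C[n]))
for n in("scene","top"):
    for z in(16,32,48): print(n,z,np.round(proj(C[n],onz(C["wrist"],(131,265),z)),1),np.round(proj(C[n],onz(C["wrist"],(107,414),z)),1))
save(C["top"],"top3.png");save(C["scene"],"scene3.png")
E
```

```text
wrist [(107.3, 410.9, 100), (132.6, 262.2, 100)]
scene [(241.6, 249.3, 141), (281.4, 337.6, 13), (327.9, 391.3, 20)]
top [(135.5, 216.6, 114), (214.8, 191.8, 6), (216.9, 125.3, 7)]
scene 16 [330.7 388.9] [279.5 336.7]
scene 32 [325.9 389.8] [276.7 339. ]
scene 48 [321.  390.7] [273.9 341.5]
top 16 [216. 128.] [214.1 192.5]
top 32 [215.7 126.2] [213.7 188.8]
top 48 [215.3 124.3] [213.4 184.9]
```

```bash
python3 - <<'E'
from red import *
w=ctrl.get_image("wrist"); C={n:ctrl.get_image(n) for n in("scene","top")}
for wp,sp,tp in(((132.6,262.2),(327.9,391.3),(216.9,125.3)),((107.3,410.9),(281.4,337.6),(214.8,191.8))):
    A=np.zeros((3,3));b=np.zeros(3)
    for o,d in(ray(w,wp),ray(C["scene"],sp),ray(C["top"],tp)):
        d=d/np.linalg.norm(d);M=np.eye(3)-np.outer(d,d);A+=M;b+=M@o
    print(np.linalg.solve(A,b).round(1))
E
for z in 32 16; do python3 tr.py wrist $z; done; python3 tr.py top 32
```

```text
[566.7 354.6  27.7]
[578.3 182.9  12.1]
0.9 [111.1 410.6] rect@z 32.0 [array([570.6, 192.3]), array([99.6, 49.3]), np.float64(0.1)]
0.86 [136.3 262.6] rect@z 32.0 [array([559.3, 352.4]), array([105.1,  47.3]), np.float64(17.9)]
0.94 [135.9 264.9] rect@z 16.0 [array([558.9, 353.2]), array([109.8,  50.4]), np.float64(17.0)]
0.86 [111.8 409.8] rect@z 16.0 [array([570. , 185.6]), array([104.2,  51.2]), np.float64(0.9)]
0.89 [222.3 126.8] rect@z 32.0 [array([557.9, 349. ]), array([105.3,  49.8]), np.float64(17.1)]
0.68 [216.8 195.6] rect@z 32.0 [array([567.8, 178.5]), array([100.4,  47.2]), np.float64(2.4)]
```

The pile's top is near 32 mm (2 trays) and the lone tray is present, so there are three trays. Next, go over the pile's top tray, gripping slightly behind its centre.

```bash
python3 -m crank '[[[0,0,0.6,-0.98],[0,0,0.6,-0.98],[0,0,0.6,-0.98],[0,0,0.6,-0.98],[0,0,0.6,-0.98],[0.78,0.31,0,0],[0.78,0.31,0,0],[0,0,0.8,0],[0,0,0.8,0],[0,0,0.8,0],[0,0,0.8,0],[0,0,0.6,0]]]' -1
python3 -m crank '[[[0,0,0.2,0],[0,0,0,0]]]'
python3 tr.py wrist 32
```

```text
clock: 12.3
eef_pos: [542.5, 344.2, 72.1]
tool_rot: [3.141, 0.001, 0.299]
force: [-0.1, 0.4, 0.0]
width: 85.3
gripper_force: 0.0
clock: 12.47
eef_pos: [542.2, 344.1, 67.4]
tool_rot: [3.141, 0.003, 0.299]
force: [0.1, -0.8, -0.3]
width: 85.5
gripper_force: 0.0
0.96 [200.4 269. ] rect@z 32.0 [array([560. , 352.1]), array([104.3,  47. ]), np.float64(17.2)]
0.71 [253.2 506.5] rect@z 32.0 [array([573.7, 202.7]), array([95.8, 53.3]), np.float64(0.3)]
```

```bash
python3 -m crank '[[[0,-0.1,0.6,0],[0,0,0.6,0],[0,0,0.6,0],[0,0,0.38,0],[0,0,0,0]]]'
python3 -m crank '[[[0,0,0,0],[0,0,0,0],[0,0,0,0],[0,0,0,0],[0,0,0,0],[0,0,0,0]]]' 1
python3 -m crank '[[[0,0,-0.3,0],[0,0,-0.6,0],[0,0,-0.9,0],[0,0,-0.9,0],[0,0,-0.9,0],[0,0,-0.9,0],[0,0,0,0]]]'
python3 - <<'E'
from h import *
c=ctrl.get_image("wrist"); save(c,"w4.png")
E
```

```text
clock: 12.98
eef_pos: [541.8, 346.6, 13.4]
tool_rot: [3.141, 0.002, 0.299]
force: [-0.7, 0.3, 0.4]
width: 85.3
gripper_force: 0.0
clock: 13.48
eef_pos: [543.3, 347.6, 15.8]
tool_rot: [-3.141, -0.002, 0.299]
force: [0.1, -0.6, 6.8]
width: 44.4
gripper_force: 63.4
clock: 14.07
eef_pos: [544.9, 348.6, 132.0]
tool_rot: [-3.139, -0.008, 0.298]
force: [0.1, 0.2, 0.3]
width: 44.2
gripper_force: 62.6
```

View pics/w4.png

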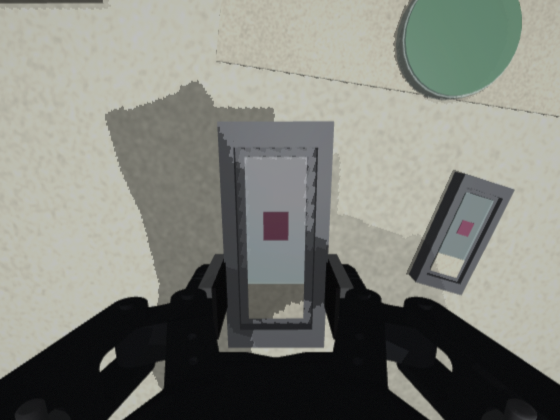

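The tray is held square and centred. Turn to the scanner yaw and carry it to the front of the second bay.

```bash
cat > s.py <<'E'
from h import *
import sys
# scanner-aligned coordinates sx,sy of TCP and shift needed (units of 25 mm, turn of .08)
s=ctrl.read_state(); p=s["eef_pos"]; y=s["tool_rot"][2]; a=-.095
sx=p[0]*np.cos(a)+p[1]*np.sin(a); sy=-p[0]*np.sin(a)+p[1]*np.cos(a)
print("sx %.1f sy %.1f z %.1f yaw %.4f F %s w %.1f"%(sx,sy,p[2],y,np.round(s["force"],1),s["width"]))
if len(sys.argv)>1:
    t=[float(v) for v in sys.argv[1:]]; print("tool units: tx %.3f ty %.3f tz %.3f turn %.3f"%((t[0]-sx)/25,-(t[1]-sy)/25,-(t[2]-p[2])/25,(y-a)/.08))
E
python3 -m crank '[[[0,0,0,0.98],[0,0,0,0.98],[0,0,0,0.98],[0,0,0,0.98],[0,0,0,0.98],[0.03,0.87,0,0],[0.03,0.87,0,0],[0.03,0.87,0,0],[0.03,0.87,0,0],[0.03,0.87,0,0],[0.03,0.87,0,0],[0.03,0.87,0,0]]]'
python3 -m crank '[[[0.03,0.87,0,0],[0.03,0.87,0,0],[0.03,0.87,0,0],[0.03,0.87,0,0],[0.03,0.87,0,0],[0.03,0.87,0,0],[0.03,0.87,0,0],[0.03,0.87,0,0],[0.03,0.87,0,0],[0.03,0.87,0,0],[0.03,0.87,0,0],[0.03,0.87,0,0]]]'
python3 -m crank '[[[0.03,0.87,0,0],[0.03,0.87,0,0],[0.03,0.87,0,0],[0.03,0.87,0,0],[0,0.5,0,0],[0,0,0,0],[0,0,0,0]]]'
python3 s.py 525 -124.4 60
```

```text
clock: 15.12
eef_pos: [532.2, 193.6, 125.8]
tool_rot: [3.14, 0.002, -0.093]
force: [0.1, 1.2, -1.8]
width: 44.6
gripper_force: 62.5
clock: 16.12
eef_pos: [516.8, -66.7, 126.0]
tool_rot: [3.142, 0.002, -0.093]
force: [-0.4, -0.3, -0.3]
width: 44.3
gripper_force: 62.5
clock: 16.7
eef_pos: [511.1, -164.9, 126.3]
tool_rot: [-3.141, 0.001, -0.095]
force: [-1.2, 0.8, -1.7]
width: 44.8
gripper_force: 62.6
sx 524.4 sy -115.7 z 126.3 yaw -0.0946 F [-1.2  0.8 -1.7] w 44.8
tool units: tx 0.024 ty 0.350 tz 2.652 turn 0.005
```

```bash
python3 -m crank '[[[0,0.35,0.3,0],[0,0,0.6,0],[0,0,0.6,0],[0,0,0.6,0],[0,0,0.4,0],[0,0,0,0],[0,0,0,0]]]'
python3 s.py 533.5 -124.4 31.5
python3 - <<'E'
from h import *
c=ctrl.get_image("wrist"); save(c,"w5.png")
E
```

```text
clock: 17.28
eef_pos: [510.6, -173.0, 63.7]
tool_rot: [-3.141, 0.001, -0.092]
force: [0.2, -0.3, -1.1]
width: 44.7
gripper_force: 62.6
sx 524.7 sy -123.8 z 63.7 yaw -0.0922 F [ 0.2 -0.3 -1.1] w 44.7
tool units: tx 0.352 ty 0.024 tz 1.289 turn 0.035
```

View pics/w5.png

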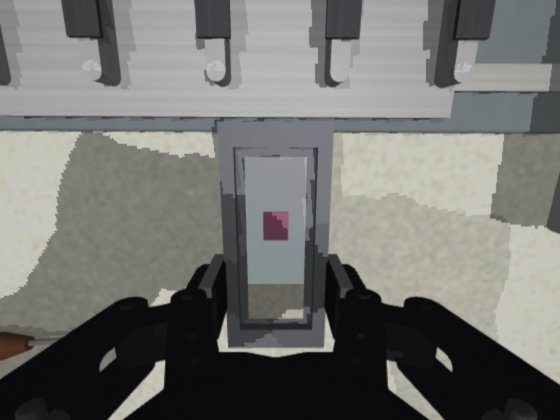

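Tray edges are at cols 218–333 (centre 275.5) and the bay noses at cols 216 and 339, so the bay is about 1 mm to the right. I'll make a small shift, then feel down onto the porch.

```bash
python3 -m crank '[[[0.18,0.04,0.3,0.03],[0.18,0,0.3,0],[0,0,0.3,0],[0,0,0.2,0],[0,0,0,0]]]'; python3 s.py 533.5 -125 31.5
python3 -m crank '[[[0,0,0.08,0],[0,0,0,0],[0,0,0,0]]]'
python3 -m crank '[[[0,0,0.06,0],[0,0,0,0],[0,0,0,0]]]'
python3 -m crank '[[[0,0,0.06,0],[0,0,0,0],[0,0,0,0]]]';python3 s.py 533.5 -125 31.5
```

```text
clock: 17.75
eef_pos: [518.8, -175.3, 35.5]
tool_rot: [-3.141, 0.002, -0.096]
force: [0.3, 0.0, -0.2]
width: 44.6
gripper_force: 62.6
sx 533.1 sy -125.3 z 35.5 yaw -0.0958 F [ 0.3  0.  -0.2] w 44.6
tool units: tx 0.016 ty -0.013 tz 0.158 turn -0.009
clock: 18.0
eef_pos: [519.7, -175.7, 34.9]
tool_rot: [3.142, -0.0, -0.096]
force: [-0.0, -0.5, -1.0]
width: 44.6
gripper_force: 62.6
clock: 18.25
eef_pos: [519.8, -175.7, 33.4]
tool_rot: [3.142, -0.0, -0.096]
force: [0.2, 0.3, -1.3]
width: 44.5
gripper_force: 62.6
clock: 18.5
eef_pos: [519.7, -175.7, 31.8]
tool_rot: [-3.142, 0.0, -0.096]
force: [0.5, 0.1, -1.0]
width: 44.3
gripper_force: 62.6
sx 534.0 sy -125.6 z 31.8 yaw -0.0958 F [ 0.5  0.1 -1. ] w 44.3
tool units: tx -0.021 ty -0.023 tz 0.010 turn -0.010
```

```bash
python3 -m crank '[[[0,-0.03,0.04,0],[0,0,0,0],[0,0,0,0]]]'
python3 -m crank '[[[0,0,0.04,0],[0,0,0,0],[0,0,0,0]]]'
python3 -m crank '[[[0,0,0.04,0],[0,0,0,0],[0,0,0,0]]]';python3 s.py 533.5 -125 31.5
```

```text
clock: 18.75
eef_pos: [519.8, -174.8, 30.8]
tool_rot: [-3.141, 0.0, -0.096]
force: [-0.1, 0.0, -1.2]
width: 44.4
gripper_force: 62.6
clock: 19.0
eef_pos: [520.0, -174.9, 29.9]
tool_rot: [3.142, -0.0, -0.096]
force: [-0.5, -0.1, 0.4]
width: 44.3
gripper_force: 62.7
clock: 19.25
eef_pos: [519.9, -175.0, 29.1]
tool_rot: [3.142, -0.0, -0.096]
force: [-1.8, 0.4, 2.9]
width: 44.5
gripper_force: 63.1
sx 534.1 sy -124.9 z 29.1 yaw -0.0959 F [-1.8  0.4  2.9] w 44.5
tool units: tx -0.026 ty 0.005 tz -0.094 turn -0.011
```

```bash
python3 -m crank '[[[0,0,-0.06,0],[0.2,0,0,0],[0.2,0,0,0],[0.2,0,0,0],[0.2,0,0,0],[0,0,0,0]]]';python3 s.py 596 -125 31.5
python3 -m crank '[[[0.2,0,0,0],[0.2,0,0,0],[0.2,0,0,0],[0,0,0,0]]]';python3 s.py 596 -125 31.5
```

```text
clock: 19.75
eef_pos: [541.5, -176.9, 30.3]
tool_rot: [3.141, -0.002, -0.095]
force: [0.3, -0.1, -1.5]
width: 44.3
gripper_force: 62.6
sx 555.9 sy -124.7 z 30.3 yaw -0.0953 F [ 0.3 -0.1 -1.5] w 44.3
tool units: tx 1.605 ty 0.012 tz -0.050 turn -0.004
clock: 20.08
eef_pos: [556.4, -178.3, 30.4]
tool_rot: [3.141, -0.002, -0.095]
force: [-0.2, 0.6, -0.9]
width: 44.5
gripper_force: 62.6
sx 570.8 sy -124.7 z 30.4 yaw -0.0954 F [-0.2  0.6 -0.9] w 44.5
tool units: tx 1.009 ty 0.011 tz -0.043 turn -0.005
```

```bash
python3 -m crank '[[[0.2,0,0,0],[0.2,0,0,0],[0.2,0,0,0],[0.2,0,0,0],[0.15,0,0,0],[0,0,0,0]]]';python3 s.py 596 -125 31.5
python3 - <<'E'
from h import *
c=ctrl.get_image("wrist"); save(c,"w6.png")
E
```

```text
clock: 20.58
eef_pos: [579.6, -180.6, 30.4]
tool_rot: [3.142, -0.001, -0.096]
force: [-0.5, 0.3, -1.0]
width: 44.6
gripper_force: 62.6
sx 594.1 sy -124.8 z 30.4 yaw -0.0955 F [-0.5  0.3 -1. ] w 44.6
tool units: tx 0.077 ty 0.008 tz -0.045 turn -0.006
```

View pics/w6.png

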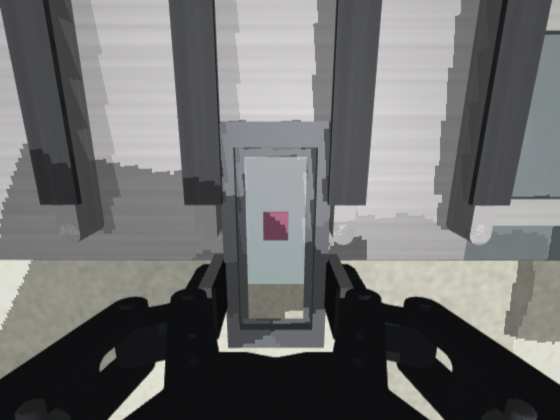

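The tray is about 53 mm in, with its edges under both lips. Release, back off, shut the fingers and push it home.

```bash
python3 -m crank '[[[0,0,0.02,0],[0,0,0,0],[0,0,0,0],[0,0,0,0]]]' -0.6
python3 -m crank '[[[-0.7,0,0,0],[-0.7,0,0,0],[-0.7,0,-0.2,0],[0,0,0,0]]]'
python3 -m crank '[[[0,0,0,0],[0,0,0,0],[0,0,0,0],[0,0,0,0],[0,0,0,0],[0,0,0,0]]]' 1; python3 s.py 596 -124.7 36
```

```text
clock: 20.97
eef_pos: [578.2, -180.6, 29.9]
tool_rot: [3.142, -0.0, -0.096]
force: [-0.4, 0.0, 0.5]
width: 68.3
gripper_force: 0.0
clock: 21.3
eef_pos: [521.6, -175.4, 35.1]
tool_rot: [-3.141, 0.005, -0.097]
force: [-0.6, -0.4, -0.5]
width: 68.5
gripper_force: 0.0
clock: 21.8
eef_pos: [526.4, -175.5, 34.7]
tool_rot: [3.142, -0.0, -0.096]
force: [-0.1, -0.6, -1.1]
width: -0.1
gripper_force: 0.0
sx 540.7 sy -124.8 z 34.7 yaw -0.0956 F [-0.1 -0.6 -1.1] w -0.1
tool units: tx 2.214 ty -0.003 tz -0.052 turn -0.008
```

```bash
python3 -m crank '[[[0.35,0,-0.05,0],[0.35,0,0,0],[0.35,0,0,0],[0.35,0,0,0],[0.35,0,0,0],[0.35,0,0,0],[0,0,0,0]]]';python3 s.py 601 -125 36
python3 -m crank '[[[0.15,0,0,0],[0.1,0,0,0],[0,0,0,0]]]';python3 s.py 601 -125 36
python3 -m crank '[[[0.1,0,0,0],[0.1,0,0,0],[0,0,0,0]]]';python3 s.py 601 -125 36
```

```text
clock: 22.38
eef_pos: [581.2, -180.6, 36.2]
tool_rot: [3.141, -0.003, -0.095]
force: [0.3, -1.2, 0.0]
width: 0.6
gripper_force: 0.0
sx 595.7 sy -124.6 z 36.2 yaw -0.0950 F [ 0.3 -1.2  0. ] w 0.6
tool units: tx 0.211 ty 0.015 tz 0.008 turn -0.001
clock: 22.63
eef_pos: [584.9, -181.1, 36.0]
tool_rot: [-3.142, -0.0, -0.096]
force: [-0.5, -0.3, -0.2]
width: -0.3
gripper_force: 0.0
sx 599.5 sy -124.8 z 36.0 yaw -0.0957 F [-0.5 -0.3 -0.2] w -0.3
tool units: tx 0.062 ty 0.006 tz 0.000 turn -0.009
clock: 22.88
eef_pos: [589.3, -181.5, 36.0]
tool_rot: [-3.141, 0.001, -0.096]
force: [0.2, 0.3, 0.3]
width: 0.2
gripper_force: 0.3
sx 603.9 sy -124.8 z 36.0 yaw -0.0958 F [0.2 0.3 0.3] w 0.2
tool units: tx -0.115 ty 0.007 tz -0.000 turn -0.010
```

```bash
for i in 1; do python3 -m crank '[[[0.1,0,0,0],[0,0,0,0]]]';python3 -m crank '[[[0.1,0,0,0],[0,0,0,0]]]'; python3 -m crank '[[[0.1,0,0,0],[0,0,0,0]]]';done | grep -E "eef|force: \["; python3 s.py
python3 - <<'E'
from h import *
c=ctrl.get_image("wrist"); save(c,"w7.png")
E
```

```text
eef_pos: [589.4, -181.6, 35.8]
force: [-6.1, 1.4, 4.6]
eef_pos: [589.4, -181.6, 35.6]
force: [-10.4, 1.5, 8.9]
eef_pos: [589.4, -181.6, 35.3]
force: [-14.6, 1.3, 11.2]
sx 604.0 sy -124.9 z 35.3 yaw -0.0967 F [-14.6   1.3  11.2] w -0.4
```

View pics/w7.png

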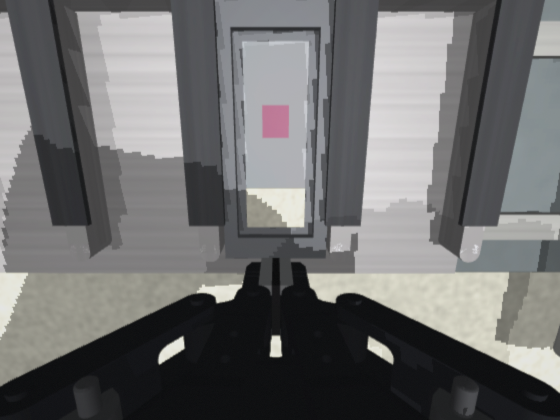

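Tray B is home: its near end is flush at row 257, with firm stop contact at sx 604. Back to the pile for tray A.

```bash
python3 -m crank '[[[-0.5,0,0,0],[-0.8,0,0,0],[-0.8,0,-0.3,0],[-0.5,0,-0.8,0],[0,-0.4,-0.9,0],[0,-0.87,-0.9,0],[0,-0.87,-0.5,0],[-0.06,-0.87,0,0],[-0.06,-0.87,0,0],[-0.06,-0.87,0,0],[-0.06,-0.87,0,0],[-0.06,-0.87,0,0]]]' -1
python3 -m crank '[[[0,-0.87,0,0],[-0.06,-0.87,0,0],[-0.06,-0.87,0,0],[-0.06,-0.87,0,0],[-0.06,-0.87,0,0],[-0.06,-0.87,0,0],[-0.06,-0.87,0,0],[-0.06,-0.87,0,0],[-0.06,-0.87,0,0],[-0.06,-0.87,0,0],[-0.06,-0.87,0,0],[-0.06,-0.87,0,0]]]'
python3 s.py 507 396 100
```

```text
clock: 24.43
eef_pos: [541.0, -12.8, 121.5]
tool_rot: [-3.141, -0.002, -0.096]
force: [0.8, -0.1, -0.4]
width: 85.4
gripper_force: 0.0
clock: 25.43
eef_pos: [549.2, 248.9, 121.3]
tool_rot: [-3.141, -0.001, -0.096]
force: [0.9, 0.7, 1.2]
width: 85.6
gripper_force: 0.0
sx 523.2 sy 299.9 z 121.3 yaw -0.0957 F [0.9 0.7 1.2] w 85.6
tool units: tx -0.646 ty -3.845 tz 0.853 turn -0.008
```

```bash
python3 -m crank '[[[-0.15,-0.9,0.2,0],[-0.15,-0.9,0.2,0],[-0.15,-0.9,0.2,0],[-0.15,-0.9,0.2,0],[0,0,0.2,-0.98],[0,0,0.2,-0.98],[0,0,0.2,-0.98],[0,0,0,-0.98],[0,0,0,-0.98],[0,0,0,0],[0,0,0,0]]]'
python3 tr.py wrist 16; python3 s.py
```

```text
clock: 26.35
eef_pos: [542.9, 338.7, 86.2]
tool_rot: [-3.141, -0.001, 0.294]
force: [-1.7, -0.5, -0.4]
width: 85.2
gripper_force: 0.0
0.93 [193.1 262.2] rect@z 16.0 [array([558.7, 353.3]), array([105.6,  47.6]), np.float64(17.4)]
0.74 [241.4 481.3] rect@z 16.0 [array([570.9, 187.7]), array([104.3,  57. ]), np.float64(0.3)]
sx 508.2 sy 388.5 z 86.2 yaw 0.2943 F [ 0.8 -0.7 -0.3] w 85.3
```

```bash
python3 -m crank '[[[0,-0.38,0.8,-0.1],[0,0,0.9,0],[0,0,0.9,0],[0,0,0.5,0],[0,0,0.28,0],[0,0,0,0]]]'
python3 -m crank '[[[0,0,0,0],[0,0,0,0]]]'
```

```text
clock: 26.95
eef_pos: [539.0, 346.9, 0.2]
tool_rot: [3.141, 0.002, 0.304]
force: [-0.4, 0.5, -0.8]
width: 85.4
gripper_force: 0.0
clock: 27.12
eef_pos: [540.8, 348.1, 2.8]
tool_rot: [-3.141, -0.002, 0.304]
force: [0.6, 0.5, 0.3]
width: 85.2
gripper_force: 0.0
```

```bash
python3 -m crank '[[[0,0,0.04,0],[0,0,0,0],[0,0,0,0],[0,0,0,0],[0,0,0,0],[0,0,0,0]]]' 1
python3 -m crank '[[[0,0,-0.3,0],[0,0,-0.6,0],[0,0,-0.9,0],[0,0,-0.9,0],[0,0,-0.9,0],[0,0,-0.9,0],[0,0,-0.3,0.98],[0,0,0,0.98],[0,0,0,0.98],[0,0,0,0.98],[0,0,0,0.98],[0,0,0,0.1]]]'
python3 s.py 525 -66.4 70
```

```text
clock: 27.62
eef_pos: [540.3, 347.9, 1.5]
tool_rot: [-3.141, -0.001, 0.304]
force: [-0.9, -0.2, 5.4]
width: 44.5
gripper_force: 63.1
clock: 28.62
eef_pos: [539.6, 347.7, 121.6]
tool_rot: [-3.141, -0.0, -0.098]
force: [0.1, 0.6, -2.4]
width: 44.1
gripper_force: 62.3
sx 504.2 sy 397.3 z 121.6 yaw -0.0978 F [ 0.1  0.6 -2.4] w 44.1
tool units: tx 0.834 ty 18.549 tz 2.062 turn -0.035
```

```bash
python3 -m crank '[[[0.04,0.88,0,-0.03],[0.04,0.88,0,0],[0.04,0.88,0,0],[0.04,0.88,0,0],[0.04,0.88,0,0],[0.04,0.88,0,0],[0.04,0.88,0,0],[0.04,0.88,0,0],[0.04,0.88,0,0],[0.04,0.88,0,0],[0.04,0.88,0,0],[0.04,0.88,0,0]]]'
python3 -m crank '[[[0.04,0.88,0,0],[0.04,0.88,0,0],[0.04,0.88,0,0],[0.04,0.88,0,0],[0.04,0.88,0,0],[0.04,0.88,0,0],[0.04,0.88,0,0],[0.04,0.88,0.2,0],[0.04,0.88,0.4,0],[0,0.1,0.4,0],[0,0,0.4,0],[0,0,0,0]]]'
python3 s.py 525 -66.8 65
```

```text
clock: 29.62
eef_pos: [527.0, 82.6, 121.3]
tool_rot: [-3.141, -0.001, -0.091]
force: [0.5, -0.9, -1.3]
width: 44.6
gripper_force: 62.3
clock: 30.62
eef_pos: [516.1, -115.9, 84.1]
tool_rot: [-3.14, 0.003, -0.092]
force: [0.6, 1.3, -0.7]
width: 44.5
gripper_force: 62.2
sx 524.7 sy -66.4 z 84.1 yaw -0.0924 F [ 0.6  1.3 -0.7] w 44.5
tool units: tx 0.011 ty 0.017 tz 0.764 turn 0.033
```

```bash
python3 -m crank '[[[0.18,0.02,0.4,0.03],[0.18,0,0.4,0],[0,0,0.4,0],[0,0,0.4,0],[0,0,0.25,0],[0,0,0,0]]]'; python3 s.py 534 -66.8 35
python3 -c "
from red import *
print(reds(ctrl.get_image('wrist')),'w5:');c={'img':cv2.imread('pics/w5.png')[:,:,::-1]};print(reds(c))"
```

```text
clock: 31.12
eef_pos: [524.9, -117.6, 37.5]
tool_rot: [-3.141, 0.003, -0.095]
force: [-0.3, -0.4, -1.1]
width: 44.6
gripper_force: 62.3
sx 533.7 sy -67.3 z 37.5 yaw -0.0953 F [-0.3 -0.4 -1.1] w 44.6
tool units: tx 0.014 ty -0.021 tz 0.101 turn -0.004
[(219.0, 275.5, 647)] w5:
[(225.6, 275.5, 654)]
```

```bash
(python3 -m crank '[[[0,-0.02,0.12,0],[0,0,0,0],[0,0,0,0]]]'
python3 -m crank '[[[0,0,0.06,0],[0,0,0,0],[0,0,0,0]]]'
python3 -m crank '[[[0,0,0.05,0],[0,0,0,0],[0,0,0,0]]]'
python3 -m crank '[[[0,0,0.04,0],[0,0,0,0],[0,0,0,0]]]') | grep -E "eef|force: \["; python3 s.py
```

```text
eef_pos: [526.5, -117.7, 36.6]
force: [-0.2, 0.6, -0.7]
eef_pos: [526.3, -117.7, 35.0]
force: [-1.0, 0.3, -1.7]
eef_pos: [526.2, -117.7, 33.5]
force: [-0.1, 0.5, -1.3]
eef_pos: [526.2, -117.7, 32.5]
force: [-0.2, -0.1, -1.2]
sx 535.0 sy -67.2 z 32.5 yaw -0.0959 F [-0.2 -0.1 -1.2] w 44.3
```

```bash
(python3 -m crank '[[[0,-0.01,0.04,0],[0,0,0,0],[0,0,0,0]]]'
python3 -m crank '[[[0,0,0.03,0],[0,0,0,0],[0,0,0,0]]]'
python3 -m crank '[[[0,0,0.03,0],[0,0,0,0],[0,0,0,0]]]') | grep -E "eef|force: \["; python3 s.py
```

```text
eef_pos: [526.4, -117.5, 31.6]
force: [-0.1, -0.5, -0.5]
eef_pos: [526.3, -117.5, 31.0]
force: [-0.8, 0.0, 1.4]
eef_pos: [526.3, -117.5, 30.4]
force: [-2.7, 0.8, 4.8]
sx 535.1 sy -67.0 z 30.4 yaw -0.0958 F [-2.7  0.8  4.8] w 44.6
```

```bash
python3 -m crank '[[[0,0,-0.06,0],[0.2,0,0,0],[0.2,0,0,0],[0.2,0,0,0],[0.2,0,0,0],[0.2,0,0,0],[0,0,0,0]]]'|grep force:;python3 s.py 593 -67 31.5
python3 -m crank '[[[0.2,0,0,0],[0.2,0,0,0],[0,0,0,0]]]'|grep force:;python3 s.py 593 -67 31.5
```

```text
force: [0.6, 0.0, -1.4]
gripper_force: 62.3
sx 561.9 sy -67.0 z 31.5 yaw -0.0956 F [ 0.6  0.  -1.4] w 44.3
tool units: tx 1.245 ty 0.002 tz 0.000 turn -0.007
force: [0.2, 0.6, -1.9]
gripper_force: 62.3
sx 571.8 sy -67.0 z 31.7 yaw -0.0957 F [ 0.2  0.6 -1.9] w 44.3
tool units: tx 0.847 ty -0.000 tz 0.006 turn -0.009
```

Now finish the insertion, release, back off, shut and push.

```bash
python3 -m crank '[[[0.2,0,0,0],[0.2,0,0,0],[0.2,0,0,0],[0.2,0,0,0],[0,0,0,0]]]'|grep force:;python3 s.py
python3 -m crank '[[[0,0,0.03,0],[0,0,0,0],[0,0,0,0],[0,0,0,0]]]' -0.6
python3 -m crank '[[[-0.7,0,0,0],[-0.7,0,0,0],[-0.7,0,-0.15,0],[0,0,0,0]]]'
python3 -m crank '[[[0,0,0,0],[0,0,0,0],[0,0,0,0],[0,0,0,0],[0,0,0,0],[0,0,0,0]]]' 1; python3 s.py 596 -66.8 36
```

```text
force: [0.2, 0.2, -1.3]
gripper_force: 62.3
sx 592.1 sy -66.9 z 31.6 yaw -0.0955 F [ 0.2  0.2 -1.3] w 44.3
clock: 34.5
eef_pos: [580.9, -122.7, 30.9]
tool_rot: [3.142, 0.0, -0.096]
force: [-0.2, 1.2, -0.8]
width: 68.2
gripper_force: 0.0
clock: 34.83
eef_pos: [524.3, -117.5, 34.7]
tool_rot: [-3.141, 0.005, -0.097]
force: [-0.9, 0.1, 0.7]
width: 68.3
gripper_force: 0.0
clock: 35.33
eef_pos: [529.1, -117.7, 34.5]
tool_rot: [-3.142, -0.0, -0.096]
force: [-0.3, 0.2, -0.1]
width: -0.2
gripper_force: 0.0
sx 537.9 sy -66.9 z 34.5 yaw -0.0957 F [-0.3  0.2 -0.1] w -0.2
tool units: tx 2.324 ty -0.006 tz -0.061 turn -0.009
```

```bash
python3 -m crank '[[[0.35,0,-0.03,0],[0.35,0,0,0],[0.35,0,0,0],[0.35,0,0,0],[0.35,0,0,0],[0.35,0,0,0],[0.15,0,0,0],[0,0,0,0]]]'|grep force:;python3 s.py 604 -66.8 36
```

```text
force: [-0.7, 0.6, -0.2]
gripper_force: 0.0
sx 595.6 sy -66.9 z 35.3 yaw -0.0955 F [-0.7  0.6 -0.2] w 0.1
tool units: tx 0.337 ty -0.006 tz -0.026 turn -0.006
```

```bash
(python3 -m crank '[[[0.15,0,0,0],[0.1,0,0,0],[0.08,0,0,0],[0,0,0,0]]]'
python3 -m crank '[[[0.1,0,0,0],[0,0,0,0]]]';python3 -m crank '[[[0.1,0,0,0],[0,0,0,0]]]';python3 -m crank '[[[0.1,0,0,0],[0,0,0,0]]]')|grep force:;python3 s.py
python3 - <<'E'
from h import *
c=ctrl.get_image("wrist"); save(c,"w9.png")
E
```

```text
force: [0.7, -0.2, 0.5]
gripper_force: 0.0
force: [-1.4, 0.2, 0.6]
gripper_force: 0.7
force: [-7.2, 0.1, 4.9]
gripper_force: 3.2
force: [-11.6, 2.1, 7.7]
gripper_force: 5.4
sx 604.1 sy -67.1 z 34.8 yaw -0.0962 F [-11.6   2.1   7.7] w -0.0
```

View pics/w9.png

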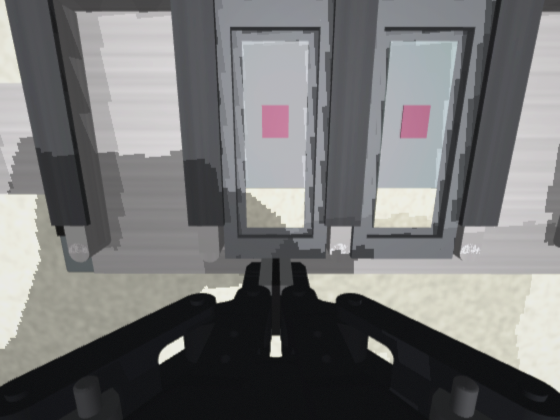

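Both trays are home, side by side and flush. Now the lone tray.

```bash
python3 -m crank '[[[-0.5,0,0,0],[-0.8,0,0,0],[-0.8,0,-0.3,0],[-0.5,0,-0.8,0],[0,-0.4,-0.9,0],[0,-0.87,-0.9,0],[0,-0.87,-0.2,0],[-0.06,-0.87,0,0],[-0.06,-0.87,0,0],[-0.06,-0.87,0,0],[-0.06,-0.87,0,0],[-0.06,-0.87,0,0]]]' -1
python3 -m crank '[[[0,-0.87,0,0],[-0.06,-0.87,0,0],[-0.06,-0.87,0,0],[-0.06,-0.87,0,0],[-0.06,-0.87,0,0],[0,0,0,-0.6],[0,0,0,-0.6],[0,0,0,0],[0,0,0,0]]]'
python3 s.py; python3 tr.py wrist 16
```

```text
clock: 37.88
eef_pos: [544.6, 45.1, 113.2]
tool_rot: [-3.141, -0.002, -0.096]
force: [-0.9, -0.2, -0.2]
width: 85.4
gripper_force: 0.0
clock: 38.63
eef_pos: [548.7, 152.7, 113.0]
tool_rot: [-3.141, -0.001, -0.001]
force: [0.5, -0.5, -0.1]
width: 85.6
gripper_force: 0.0
sx 531.7 sy 204.1 z 113.0 yaw -0.0013 F [ 0.5 -0.5 -0.1] w 85.6
```

```bash
python3 -c "
from red import *
for n in('wrist','top','scene'):
    c=ctrl.get_image(n);save(c,n+'10.png');print(n,reds(c))
c=ctrl.get_image('wrist')
for r in reds(c): print(r,onz(c,r[:2],16).round(1))"; python3 tr.py wrist 16; python3 tr.py top 16
```

```text
wrist [(177.9, 235.1, 192)]
top [(135.6, 216.6, 116), (185.0, 311.3, 7), (187.6, 333.1, 7)]
scene [(197.0, 234.0, 7), (209.5, 242.0, 6), (242.1, 249.4, 155), (281.5, 337.5, 8)]
(177.7, 235.2, 194) [579.4 182.9  16. ]
0.98 [188.7 310.7] rect@z 16.0 [array([ 656. , -133.7]), array([ 50.5, 111.3]), np.float64(81.8)]
0.61 [194.5 331.2] rect@z 16.0 [array([ 651.9, -191.4]), array([ 46.8, 108.1]), np.float64(83.9)]
0.47 [202.1 194.2] rect@z 16.0 [array([610.4, 173.2]), array([45.4, 27.7]), np.float64(59.8)]
0.38 [143.4 221.3] rect@z 16.0 [array([768.3, 109.2]), array([82.6, 64.7]), np.float64(2.3)]
```

```bash
python3 -m crank '[[[0.1,-0.6,0.5,0],[0.1,-0.6,0.5,0],[0,0,0,0],[0,0,0,0]]]'; python3 s.py; python3 tr.py wrist 16 w11.png
```

```text
clock: 39.47
eef_pos: [552.5, 183.2, 87.3]
tool_rot: [3.141, 0.001, 0.002]
force: [1.3, -0.0, 0.2]
width: 85.7
gripper_force: 0.0
sx 532.7 sy 234.8 z 87.3 yaw 0.0019 F [ 1.3 -0.   0.2] w 85.7
0.82 [192.3 271.7] rect@z 16.0 [array([571.1, 183.1]), array([104.9,  46.3]), np.float64(0.3)]
```

```bash
python3 -m crank '[[[0,0,0.9,-0.05],[0,0,0.9,0],[0,0,0.9,0],[0,0,0.5,0],[0,0,0.2,0],[0,0,0,0],[0,0,0,0]]]'
python3 -m crank '[[[0,0,0.04,0],[0,0,0,0],[0,0,0,0],[0,0,0,0],[0,0,0,0],[0,0,0,0]]]' 1
python3 -m crank '[[[0,0,-0.3,0],[0,0,-0.6,0],[0,0,-0.9,0],[0,0,-0.9,0],[0,0,-0.9,0],[0,0,-0.9,0],[0,0,-0.3,0.6],[0,0,0,0.65],[0,0,0,0]]]'
python3 s.py 525 -8.8 84
```

```text
clock: 40.15
eef_pos: [553.9, 182.4, 3.6]
tool_rot: [-3.141, -0.001, 0.004]
force: [-0.1, 0.7, -0.2]
width: 85.1
gripper_force: 0.0
clock: 40.65
eef_pos: [553.9, 183.0, 3.0]
tool_rot: [-3.141, -0.002, 0.004]
force: [-0.1, -0.5, 5.8]
width: 44.2
gripper_force: 62.0
clock: 41.4
eef_pos: [553.5, 182.9, 123.1]
tool_rot: [-3.141, -0.002, -0.097]
force: [-0.8, -0.5, -1.7]
width: 44.3
gripper_force: 61.3
sx 533.6 sy 234.5 z 123.1 yaw -0.0971 F [-0.8 -0.5 -1.7] w 44.3
tool units: tx -0.345 ty 9.733 tz 1.565 turn -0.027
```

```bash
python3 -m crank '[[[-0.03,0.88,0,-0.02],[-0.03,0.88,0,0],[-0.03,0.88,0,0],[-0.03,0.88,0,0],[-0.03,0.88,0,0],[-0.03,0.88,0,0],[-0.03,0.88,0,0],[-0.03,0.88,0,0],[-0.03,0.88,0.2,0],[-0.03,0.88,0.4,0],[0,0.88,0.5,0],[0,0,0.5,0]]]'
python3 -m crank '[[[0,0,0.4,0],[0,0,0,0],[0,0,0,0]]]'
python3 s.py 534 -8.9 37; python3 -c "
from red import *
print(reds(ctrl.get_image('wrist')))"
```

```text
clock: 42.4
eef_pos: [521.9, -63.5, 81.6]
tool_rot: [3.138, 0.0, -0.099]
force: [0.7, -0.7, -0.4]
width: 44.2
gripper_force: 61.4
clock: 42.65
eef_pos: [522.5, -56.4, 71.3]
tool_rot: [-3.141, 0.002, -0.092]
force: [0.0, 0.2, -1.3]
width: 44.3
gripper_force: 61.4
sx 525.5 sy -6.5 z 71.3 yaw -0.0921 F [ 0.   0.2 -1.3] w 44.3
tool units: tx 0.340 ty 0.094 tz 1.373 turn 0.036
[(223.5, 275.0, 603)]
```

```bash
python3 -m crank '[[[0.17,0.09,0.3,0.03],[0.17,0,0.3,0],[0,0,0.3,0],[0,0,0.3,0],[0,0,0.1,0],[0,0,0,0],[0,0,0,0]]]'; python3 s.py 534 -8.9 34
(python3 -m crank '[[[0,0,0.05,0],[0,0,0,0],[0,0,0,0]]]'
python3 -m crank '[[[0,0,0.04,0],[0,0,0,0],[0,0,0,0]]]'
python3 -m crank '[[[0,0,0.04,0],[0,0,0,0],[0,0,0,0]]]') | grep -E "eef|force: \["; python3 s.py 534 -8.9 33
```

```text
clock: 43.28
eef_pos: [530.8, -60.5, 39.0]
tool_rot: [3.142, 0.001, -0.097]
force: [-1.1, -0.1, -1.6]
width: 44.8
gripper_force: 61.5
sx 534.2 sy -9.9 z 39.0 yaw -0.0966 F [-1.1 -0.1 -1.6] w 44.8
tool units: tx -0.008 ty -0.040 tz 0.200 turn -0.020
eef_pos: [531.4, -60.6, 38.3]
force: [0.4, -0.4, -1.3]
eef_pos: [531.2, -60.6, 37.1]
force: [1.1, -0.3, -2.4]
eef_pos: [531.1, -60.6, 36.0]
force: [0.9, 0.2, -2.3]
sx 534.5 sy -9.9 z 36.0 yaw -0.0966 F [ 0.9  0.2 -2.3] w 44.4
tool units: tx -0.020 ty -0.041 tz 0.121 turn -0.020
```

```bash
(python3 -m crank '[[[0,-0.04,0.05,-0.02],[0,0,0,0],[0,0,0,0]]]'
python3 -m crank '[[[0,0,0.04,0],[0,0,0,0],[0,0,0,0]]]'
python3 -m crank '[[[0,0,0.03,0],[0,0,0,0],[0,0,0,0]]]'
python3 -m crank '[[[0,0,0.03,0],[0,0,0,0],[0,0,0,0]]]') | grep -E "eef|force: \["; python3 s.py 534 -8.9 33
```

```text
eef_pos: [531.3, -59.4, 34.7]
force: [0.3, -0.1, -1.8]
eef_pos: [531.2, -59.6, 33.8]
force: [0.0, 0.1, -0.9]
eef_pos: [531.3, -59.6, 33.1]
force: [0.5, 0.4, -0.6]
eef_pos: [531.3, -59.6, 32.5]
force: [-1.2, -0.2, 2.3]
sx 534.6 sy -9.0 z 32.5 yaw -0.0951 F [-1.2 -0.2  2.3] w 44.2
tool units: tx -0.024 ty -0.002 tz -0.021 turn -0.001
```

```bash
python3 -m crank '[[[0,0,-0.05,0],[0.2,0,0,0],[0.2,0,0,0],[0.2,0,0,0],[0.2,0,0,0],[0.2,0,0,0],[0,0,0,0]]]'|grep force:;python3 s.py 593 -8.9 33.5
python3 -m crank '[[[0.2,0,0,0],[0.2,0,0,0],[0,0,0,0]]]'|grep force:;python3 s.py 593 -8.9 33.5
```

```text
force: [0.6, 0.0, -1.5]
gripper_force: 61.5
sx 561.3 sy -8.9 z 33.6 yaw -0.0949 F [ 0.6  0.  -1.5] w 44.1
tool units: tx 1.269 ty 0.001 tz 0.003 turn 0.001
force: [0.3, 0.9, -0.9]
gripper_force: 61.5
sx 571.1 sy -8.9 z 33.7 yaw -0.0950 F [ 0.3  0.9 -0.9] w 44.4
tool units: tx 0.877 ty 0.000 tz 0.007 turn 0.000
```

```bash
python3 -m crank '[[[0.2,0,0,0],[0.2,0,0,0],[0.2,0,0,0],[0.2,0,0,0],[0,0,0,0]]]'|grep force:;python3 s.py
python3 -m crank '[[[0,0,0.04,0],[0,0,0,0],[0,0,0,0],[0,0,0,0]]]' -0.6 | grep eef
python3 -m crank '[[[-0.7,0,0,0],[-0.7,0,0,0],[-0.7,0,-0.1,0],[0,0,0,0]]]' | grep eef
python3 -m crank '[[[0,0,0,0],[0,0,0,0],[0,0,0,0],[0,0,0,0],[0,0,0,0],[0,0,0,0]]]' 1 | grep eef; python3 s.py 596 -8.9 36
```

```text
force: [-0.1, -0.5, -1.6]
gripper_force: 61.5
sx 591.2 sy -8.9 z 33.7 yaw -0.0950 F [-0.1 -0.5 -1.6] w 44.6
eef_pos: [585.8, -64.8, 32.6]
eef_pos: [529.2, -59.5, 35.1]
eef_pos: [534.1, -59.8, 35.0]
sx 537.4 sy -8.9 z 35.0 yaw -0.0950 F [-1.  -0.6  0.3] w 0.2
tool units: tx 2.345 ty -0.000 tz -0.041 turn -0.000
```

```bash
python3 -m crank '[[[0.35,0,0,0],[0.35,0,0,0],[0.35,0,0,0],[0.35,0,0,0],[0.35,0,0,0],[0.35,0,0,0],[0.15,0,0,0],[0,0,0,0]]]'|grep force:;python3 s.py 604 -8.9 36
```

```text
force: [0.5, -0.1, 0.4]
gripper_force: 0.0
sx 595.0 sy -8.9 z 35.1 yaw -0.0950 F [ 0.5 -0.1  0.4] w -0.3
tool units: tx 0.361 ty 0.001 tz -0.036 turn -0.000
```

```bash
(python3 -m crank '[[[0.15,0,0,0],[0.1,0,0,0],[0.08,0,0,0],[0,0,0,0]]]'
python3 -m crank '[[[0.1,0,0,0],[0,0,0,0]]]';python3 -m crank '[[[0.1,0,0,0],[0,0,0,0]]]';python3 -m crank '[[[0.1,0,0,0],[0,0,0,0]]]')|grep force:;python3 s.py
python3 - <<'E'
from h import *
c=ctrl.get_image("wrist"); save(c,"w12.png")
E
```

```text
force: [-0.2, 0.2, 0.3]
gripper_force: 0.0
force: [-0.2, -0.6, 0.3]
gripper_force: 0.1
force: [-4.5, 0.5, 3.6]
gripper_force: 2.5
force: [-10.2, 1.2, 7.5]
gripper_force: 4.7
sx 604.2 sy -8.9 z 34.6 yaw -0.0951 F [-10.2   1.2   7.5] w -0.2
```

View pics/w12.png

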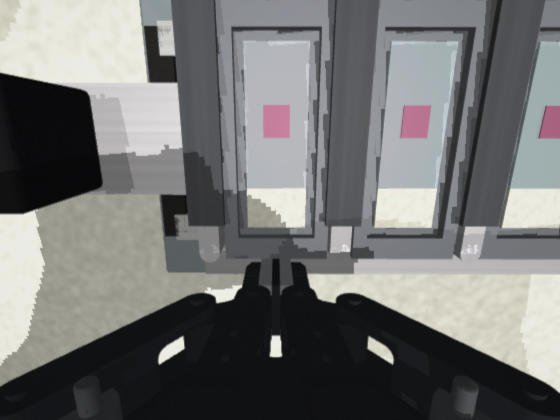

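All three trays are home and flush. Now go to the handle and push the shuttle in.

```bash
python3 -m crank '[[[-0.4,0,0,0],[-0.5,0,0,0],[-0.4,0,-0.4,0],[0,0,-0.9,0],[0,0,-0.9,0],[0,0,-0.9,0],[0,0,-0.9,0],[0,-0.6,0,0],[0.5,-0.9,0,0],[0.8,-0.9,0,0],[0.9,-0.9,0,0],[0.9,-0.2,0,0]]]' 0.2
python3 -m crank '[[[0,0,0,0],[0,0,0,0]]]'; python3 s.py 664 79.6 100; python3 tr.py top 16
python3 -c "
from red import *
for n in('wrist',):
    c=ctrl.get_image(n)
    for r in ctrl.place_of(n,'shuttle_handle')[:1]: print(r['confidence'],onz(c,r['position'],80).round(1))"
```

```text
clock: 50.0
eef_pos: [660.0, 22.5, 135.5]
tool_rot: [-3.137, -0.001, -0.089]
force: [0.7, 0.5, -1.1]
width: 34.2
gripper_force: 0.0
clock: 50.17
eef_pos: [659.4, 16.6, 134.8]
tool_rot: [3.141, -0.001, -0.094]
force: [-0.5, -0.4, 0.0]
width: 34.2
gripper_force: 0.0
sx 654.9 sy 79.0 z 134.8 yaw -0.0941 F [-0.5 -0.4  0. ] w 34.2
tool units: tx 0.364 ty -0.022 tz 1.393 turn 0.011
0.73 [185.4 288.2] rect@z 16.0 [array([663.3, -74.2]), array([ 44.5, 107.4]), np.float64(85.0)]
0.58 [188.6 310. ] rect@z 16.0 [array([ 657.2, -133.2]), array([ 47.7, 108.7]), np.float64(83.1)]
0.58 [190.2 331.7] rect@z 16.0 [array([ 651.2, -192.9]), array([ 46.5, 108. ]), np.float64(82.6)]
0.17 [195.3 343.3] rect@z 16.0 [array([ 651.2, -157.2]), array([266.4, 134.8]), np.float64(84.5)]
0.8 [668.3  16.   80. ]
```

```bash
python3 -m crank '[[[0.36,-0.02,0,0],[0,0,0.6,0],[0,0,0.7,0],[0,0,0.7,0],[0,0,0.7,0],[0,0,0.55,0],[0,0,0,0]]]'
python3 -m crank '[[[0,0,0,0],[0,0,0,0],[0,0,0,0],[0,0,0,0],[0,0,0,0]]]' 1
python3 -m crank '[[[0,0.3,0,0],[0,0.4,0,0],[0,0.45,0,0],[0,0.45,0,0],[0,0.45,0,0],[0,0.45,0,0],[0,0.45,0,0],[0,0.45,0,0],[0,0.45,0,0],[0,0.45,0,0],[0,0.45,0,0],[0,0.3,0,0]]]'; python3 s.py 664 -60.4 50
```

```text
clock: 50.95
eef_pos: [664.8, 15.3, 50.9]
tool_rot: [3.141, 0.006, -0.096]
force: [-0.4, 1.3, 0.7]
width: 33.9
gripper_force: 0.0
clock: 51.37
eef_pos: [667.9, 15.8, 54.7]
tool_rot: [-3.141, -0.001, -0.095]
force: [-1.5, 0.6, 1.2]
width: 12.5
gripper_force: 59.7
clock: 52.37
eef_pos: [655.7, -108.9, 54.7]
tool_rot: [-3.139, -0.0, -0.095]
force: [-2.3, 5.0, 3.5]
width: 13.0
gripper_force: 60.3
sx 663.1 sy -46.2 z 54.7 yaw -0.0947 F [-2.3  5.   3.5] w 13.0
tool units: tx 0.037 ty 0.567 tz 0.187 turn 0.003
```

```bash
python3 -m crank '[[[0,0.2,0,0],[0,0.15,0,0],[0,0.1,0,0],[0,0.1,0,0],[0,0,0,0]]]'; python3 s.py 664 -60.4 50
python3 -m crank '[[[0,0.15,0,0],[0,0.15,0,0],[0,0,0,0]]]'; python3 s.py 664 -60.4 50
```

```text
clock: 52.78
eef_pos: [654.3, -123.2, 54.6]
tool_rot: [-3.141, -0.0, -0.095]
force: [-3.2, 3.1, 6.4]
width: 12.8
gripper_force: 60.6
sx 663.1 sy -60.6 z 54.6 yaw -0.0949 F [-3.2  3.1  6.4] w 12.8
tool units: tx 0.038 ty -0.006 tz 0.186 turn 0.001
clock: 53.03
eef_pos: [654.3, -123.2, 54.7]
tool_rot: [-3.132, 0.001, -0.092]
force: [-2.8, 15.5, 8.0]
width: 13.1
gripper_force: 61.1
sx 663.1 sy -60.6 z 54.7 yaw -0.0916 F [-2.8 15.5  8. ] w 13.1
tool units: tx 0.037 ty -0.007 tz 0.188 turn 0.042
```

```bash
python3 -m crank '[[[0,-0.2,0,0],[0,0,0,0]]]' | grep force
python3 -m crank '[[[0,0,0,0],[0,0,0,0],[0,0,0,0],[0,0,0,0]]]' 0.2 | grep eef
python3 -m crank '[[[0,0,-0.5,0],[0,0,-0.9,0],[0,0,-0.9,0],[0,0,-0.9,0],[0,0,-0.9,0],[0,0,-0.9,0],[-0.6,0,-0.9,0],[-0.8,0,-0.9,0],[-0.9,0,0,0],[-0.9,0,0,0],[-0.9,0,0,0],[0,0,0,0]]]'
python3 - <<'E'
from h import *
c=ctrl.get_image("wrist"); save(c,"w13.png"); save(ctrl.get_image("top"),"top13.png")
for n in("wrist","top"):
  c=ctrl.get_image(n)
  for t,z in(("shuttle_handle",80),("bottle",0),("dish",0),("needle",0)):
    for r in ctrl.place_of(n,t)[:1]: print(n,t,round(r["confidence"],2),np.round(onz(c,r["position"],z),1)[:2])
E
python3 s.py
```

```text
force: [-2.6, 6.6, 6.6]
gripper_force: 60.8
eef_pos: [654.1, -127.3, 53.8]
clock: 54.53
eef_pos: [547.3, -116.6, 224.9]
tool_rot: [3.141, 0.004, -0.096]
force: [-1.0, -0.2, -0.4]
width: 34.1
gripper_force: 0.0
wrist shuttle_handle 0.87 [ 657.1 -124.8]
wrist bottle 0.63 [757.3 102.8]
wrist needle 0.86 [439.9  68.8]
top shuttle_handle 0.33 [ 642.  -206.9]
top bottle 0.9 [760.4 105.5]
top dish 0.6 [715.6 252.4]
top needle 0.79 [438.4  67.9]
sx 560.7 sy -63.4 z 223.6 yaw -0.0949 F [-0.6 -0.8 -0. ] w 34.1
```

View pics/w13.png

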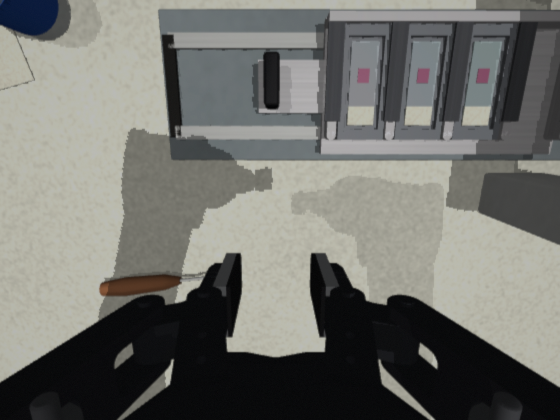

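View pics/top13.png

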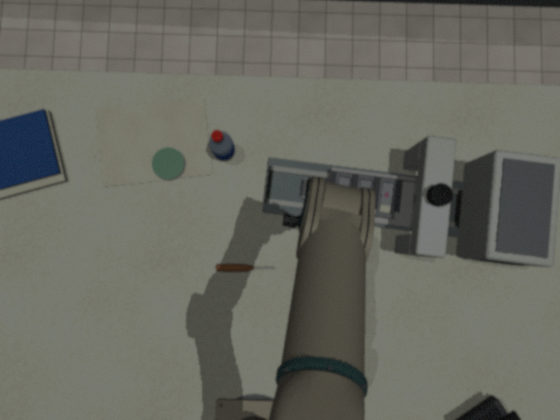

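The shuttle is home with three trays flush in its bays (dots at row 76, cols 363, 423 and 483). The table is clear of trays, and the bottle, dish and needle haven't moved.

```bash
python3 -c "
from cell import ctrl
print(ctrl.finish_job())"
```

```text
the job is handed in; nothing more can be done
None
```

The job is handed in with no verdict returned: all three trays present (two from the pile and the lone one) are fully home, slide side up, the shuttle is pushed back to its stop under the bridge, and the bottle, dish and needle were left where they were.

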